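# Slide the specimen basket round the drying rail and start the dryer

## Task

Slide the basket of rinsed specimens along the bent rail, round both corners, until its ring is fully home against the stop collar over the dryer's air outlet, and leave it hanging there at rest; keep the basket upright on the way so that no specimen tips out. Then start the dryer by turning its timer knob clockwise as far as it goes, and do not disturb the other things on the bench.

Things in the scene. Friction and masses are not known exactly. Their poses are not given: they have to be found in the camera images.
- rail: Fixed drying rail: one stainless rod 10 mm thick, level, its axis 265 mm above the bench; from above a Z with two rounded right-angle corners. Only its two ends, beyond the collars, bend down to round feet (100 mm across) at x -75, y 325 and x 75, y -325 mm. Origin: on the bench, middle of the Z; z up. Course: rail_start, bend1, bend2, rail_stop.
- rail_start (a point): Point on the rod's axis in the face of the start collar (44 mm across, 14 mm long), at x -75, y 250, z 265 mm of rail, same axes. The start leg runs from here straight in -y for 175 mm to y = 75 mm, where the first corner begins.
- bend1 (a point): Centre of curvature of the first corner, at rod height, x -30, y 75 mm of rail, same axes. The rod's axis goes round it at radius 45 mm: from 45 mm to its -x (heading -y) to 45 mm to its -y (heading +x), at x -30, y 30 mm. Then straight in +x for 60 mm to the second corner.
- bend2 (a point): Centre of curvature of the second corner, at rod height, x 30, y -15 mm of rail, same axes. The rod's axis goes round it at radius 45 mm: from 45 mm to its +y (heading +x) to 45 mm to its +x (heading -y), at x 75, y -15 mm. Then the end leg runs straight in -y for 175 mm to rail_stop.
- rail_stop (a point): Point on the rod's axis in the face of the stop collar (44 mm across, 14 mm long) over the dryer, at x 75, y -190, z 265 mm of rail, same axes. The ring arrives heading -y; when it is home its centre plane is 8 mm to +y of this point.
- hanger: Basket hanger, 300 g (+-30 %), rigid, 193 mm tall. Origin: centre of its closed steel ring, threaded on the rail (bore 28 mm, outside 38 mm, 16 mm long along its axis = y). z up. Its axes match the rail's on both y legs; between the corners it is turned +90 degrees about z. Hanging, the ring's centre is 9 mm below the rod's axis (18 mm of lift). It slides easily and can swing on the rod.
- hanger_grip (a point): Centre of the hanger's black grip block, 56 mm above the ring's centre; axes as hanger. Block 24 mm (x) by 20 mm (y) by 44 mm tall, flat sides, on a neck 12 mm thick and 15 mm tall above the ring.
- basket (a point): Centre of the underside of the hanger's round wire basket, 115 mm below the ring's centre; axes as hanger. Basket 80 mm across, 50 mm tall, on a wire bail, with three specimens. It passes 20 mm above the dryer's outlet rim.
- dryer: Fixed white box, 230 (x) by 170 (y) by 105 mm tall, on the bench under the end leg; origin: centre of its underside, turned as the rail. Air outlet with grille, 110 mm across and 15 mm tall, on its top at x = 45 mm, right under the hanger's end position; timer knob on its top at x = -65 mm, 110 mm from the rod.
- timer (a joint): Angle of the timer knob (rad), 0 = off, growing clockwise seen from above, end of travel at 1.4. Stiff enough (0.06 N m) to stay where it is left.
- timer_grip (a point): Point on the upright axis of the timer knob, 142 mm above the bench, where to grip it. Bar grip 57 mm long, 14 mm wide, its top 149 mm above the bench, 32 mm tall, on a 60 mm disc. At joint 0 the bar lies along the dryer's x with its white mark towards the robot; the point's axes turn with the bar (x along it).
- tray: White drip tray 170 by 230 by 60 mm on the bench under the start leg; origin: centre of its underside.
- wash_bottle: Wash bottle with blue cap and bent spout, 68 mm across, 190 mm tall, standing loose beyond the start leg; to be left alone. Origin: centre of its foot.
- case: Flat specimen case 92 by 117 by 39 mm with clear lid, lying loose beyond the start leg; to be left alone. Origin: centre of its underside.
- spectacles: Clear safety spectacles, open, 135 mm wide, 48 mm tall, lying loose at the far edge; to be left alone. Origin: on the bench under the lenses.
- glove_box: White and blue box of gloves, 125 by 225 by 75 mm, loose, at the right; to be left alone. Origin: centre of its underside.

How it is judged:
By the outcome, as a careful person would: the job done as asked, in the order asked, and still so for the second after the job is handed in, with the robot touching nothing.
It also fails if it takes over 72 s, if anything falls off the work surface, if the arm or the gripper's body presses on something with over 40 N, if the wrist force passes 120 N, or if a joint passes its speed limit or range.

## Robot

A 6-joint arm with a two-finger parallel gripper is mounted at the origin on the work surface. World frame = base frame: x ahead of the robot, y to its left, z up, the work surface at z = 0. Lengths are in m, angles in degrees, forces in N, time in s.
With the tool pointing down it reaches from about 0.3 to 0.85 m from the base axis. Payload 4.2 kg.
Tool frame: the origin (TCP) lies midway between the tips of the shut fingers; the grasp point (between the pads) lies 19 mm behind it; z points along the fingers, y is the direction in which the jaws open and shut (so a half turn about z gives the same grasp; the last joint's range is limited). The gripper opens to 91 mm and grips with 3 to 60 N. Pads are 32 mm wide; open, the fingers measure 118 mm over their backs; the gripper's body (76 mm by 178 mm) begins 60 mm behind the grasp point.
Start: joints at [68.297, 18.312, 89.639, -0, 72.044, -1.146], TCP at [0.202, 0.538, 0.214] pointing down, gripper open.
Joint ranges: [-177.97, 177.97], [-48.28, 115.42], [12.27, 149.76], [-77.06, 257.06], [2.81, 150.46], [-146.56, 146.56]. Speed limits (degrees/s): [147.25, 147.25, 180, 180, 180, 180].

## Interface

Orientations are given as [roll, pitch, yaw] about the fixed x, y, z axes, in that order (R = Rz(yaw) Ry(pitch) Rx(roll)).
In Python, from plant import move_to, move_linear, set_joints, command_gripper, dwell, ik, snapshot, calibration, IKError, job_done, recognise, landmark_of, read_t, read_q, read_joint_vel, read_joint_efforts, read_position, read_eef_rot, read_force, read_wrist_torque, read_width gives the robot as it stands. Calls block until the motion is done:
- move_to(position, orientation): joint-space move of the TCP to a pose.
- move_linear(position, rate=0.15, rot=None, force_limit=None): straight line of the TCP; rot=None keeps the orientation; rate is the mean speed in m/s. With force_limit (N) it stops when the force on the tool has changed by that much, and returns True; else False.
- set_joints(angles): joint-space move.
- command_gripper(opening, strength=None): finger opening in m; strength is the grip in N (None keeps the last); returns when the fingers have stopped.
- dwell(seconds).
- ik(position, orientation): joint angles nearest the present ones, or None.
- snapshot(name): name is "scene" or "top"; returns the picture (420x560x3 uint8, red, green, blue); there is no depth.
- calibration(name): a dict with "mtx" (3x3 intrinsics, pixels), "extrinsics" (4x4, takes a point from camera to world coordinates). Camera axes: x right, y up, looking along -z (the intrinsics and any distortion apply to the point x, -y, -z); pixel columns grow to the right and rows downward; lengths in m; the calibration is good to about 2 mm. A picture is of the moment at which its call begins. calibration takes no time and is no camera call.
A pose or a line that the arm cannot do raises IKError and nothing moves.
- job_done(): hands the job in, once; it reports no verdict.
Trained networks look in the newest picture that a camera, given by its name, has taken for a name from the list of things; names that differ only in an ending like _2 or _b are one class to them, and where a whole thing is asked for, a point or a joint stands for the part that bears it (a point fixed in the world has none). Each returns a list of dicts, best first, with "score" (0 to 1); they miss things now and then, are a little off and sometimes report something else, mostly with a low value. They report only what shows in the picture. A call takes as long as a camera call.
- recognise(query, camera): "xyz" ([x, y, z] in m, in the coordinates of the camera as it stood for that picture, good to about 4 mm: the middle of the surface that is visible of it).
- landmark_of(query, camera): "xyz" ([x, y, z] in m, in the coordinates of the camera as it stood for that picture, good to about 4 mm: a listed point, or the origin of a listed thing).
Readings, each from a call of its own:
- read_t(): time.
- read_q(): joint angles.
- read_joint_vel(): joint speeds.
- read_joint_efforts(): joint torques, N m.
- read_position(): TCP position.
- read_eef_rot(): TCP orientation.
- read_force(): force on the tool from outside, world axes, zero at the start.
- read_wrist_torque(): the same for the moment, N m.
- read_width(): finger opening in m.
Only numpy, scipy, OpenCV 4.12 (cv2) and the standard library are available. Lean on these libraries where they do the work, as an engineer would, in place of code of your own. Each camera call takes 0.05 s, during which the arm holds its last target.

## Working session

There is one attempt and no reset: what is moved stays moved. The work goes in short steps, each a Python script; the robot and the scene stay as the last script left them, time stands still between calls to the robot, and variables do not carry over. Pictures are saved under pics/ and viewed, and the job is handed in when it is done.

```bash
ls && mkdir -p pics && cat > h.py <<'E'
import numpy as np, cv2
from plant import *
def snap(cam,name,scale=1):
    im=snapshot(cam); cv2.imwrite(f'pics/{name}.png',cv2.cvtColor(im,cv2.COLOR_RGB2BGR)); return im
def w(cam,p):
    E=np.array(calibration(cam)['extrinsics']); return (E@np.r_[p,1])[:3]
def proj(cam,P):
    c=calibration(cam);E=np.linalg.inv(np.array(c['extrinsics']));p=(E@np.r_[P,1])[:3]
    q=np.array(c['mtx'])@np.array([p[0],-p[1],-p[2]]);return q[:2]/q[2]
E
python3 - <<'E'
from h import *
np.set_printoptions(precision=4,suppress=True)
for c in ('scene','top'):
    snap(c,c+'0'); k=calibration(c); print(c,k)
for c in ('scene','top'):
    for n in ['rail','rail_start','rail_stop','bend1','bend2','hanger','hanger_grip','basket','dryer','timer_grip']:
        print(c,n,[(round(d['score'],2),w(c,d['xyz']).round(4)) for d in landmark_of(n,c)][:2])
print(read_t(),read_force())
E
```

```text
pics
scene {'mtx': array([[505.8014,   0.    , 283.9304],
       [  0.    , 505.8014, 209.8048],
       [  0.    ,   0.    ,   1.    ]]), 'extrinsics': array([[-0.4475, -0.6451,  0.6193,  1.5049],
       [ 0.8942, -0.3174,  0.3156,  0.419 ],
       [-0.007 ,  0.695 ,  0.7189,  1.2055],
       [ 0.    ,  0.    ,  0.    ,  1.    ]])}
top {'mtx': array([[516.8469,   0.    , 277.0984],
       [  0.    , 516.8469, 208.4734],
       [  0.    ,   0.    ,   1.    ]]), 'extrinsics': array([[ 0.1118,  0.9735, -0.1993,  0.358 ],
       [-0.9937,  0.1106, -0.0174, -0.0642],
       [ 0.0051,  0.2   ,  0.9798,  1.5012],
       [ 0.    ,  0.    ,  0.    ,  1.    ]])}
scene rail []
scene rail_start [(0.64, array([0.4437, 0.2301, 0.262 ])), (0.41, array([ 0.57  , -0.5011, -0.0019]))]
scene rail_stop [(0.91, array([ 0.6421, -0.1913,  0.2581]))]
scene bend1 [(0.86, array([0.5113, 0.0601, 0.2631])), (0.86, array([ 0.5808, -0.0227,  0.2577]))]
scene bend2 [(0.86, array([0.5113, 0.0601, 0.2631])), (0.86, array([ 0.5808, -0.0227,  0.2577]))]
scene hanger [(0.87, array([0.4579, 0.1536, 0.2525]))]
scene hang
[... 196 characters left out ...]
(0.53, array([0.4486, 0.2293, 0.2672]))]
top rail_start [(0.77, array([0.4482, 0.2268, 0.2628]))]
top rail_stop [(0.9, array([ 0.6474, -0.192 ,  0.2686]))]
top bend1 [(0.8, array([ 0.5827, -0.0255,  0.268 ]))]
top bend2 [(0.8, array([ 0.5827, -0.0255,  0.268 ]))]
top hanger [(0.65, array([ 0.5863, -0.0211,  0.2688])), (0.58, array([0.4611, 0.1553, 0.2553]))]
top hanger_grip [(0.66, array([0.4582, 0.1527, 0.309 ])), (0.58, array([ 0.6498, -0.1941,  0.2653]))]
top basket [(0.9, array([0.4567, 0.1485, 0.1393]))]
top dryer [(0.66, array([0.4626, 0.1545, 0.2539])), (0.62, array([ 0.5986, -0.1934, -0.0012]))]
top timer_grip [(0.37, array([ 0.646 , -0.1896,  0.2648]))]
1.1 [ 0.0024 -1.3723  0.1885]
```

View pics/scene0.png

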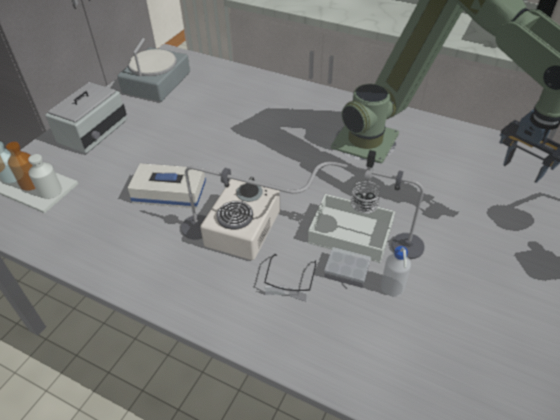

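View pics/top0.png

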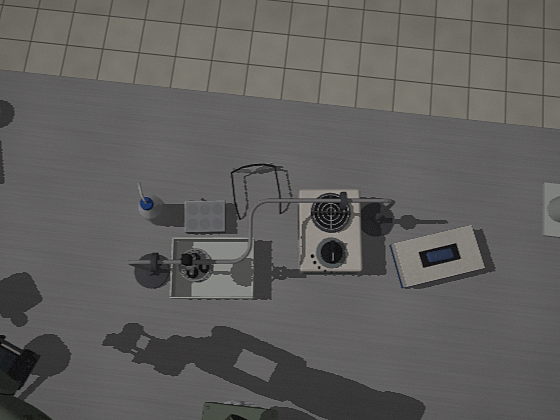

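The scene view shows the basket on the start leg near (370,160). The dryer outlet is at (235,213) and its knob at (250,190). In the top view the hanger is at (187,260) and the knob at (332,253). Next I fit the rail pose from the landmarks and overlay it on both views.

```bash
cat >> h.py <<'E'
def course(n=200):
    # rail-frame points of axis: list of (x,y,heading deg)
    pts=[]
    for y in np.linspace(.25,.075,36): pts.append((-.075,y,-90))
    for a in np.linspace(180,270,19)[1:]: pts.append((-.03+.045*np.cos(np.radians(a)),.075+.045*np.sin(np.radians(a)),a+90-360))
    for x in np.linspace(-.03,.03,13)[1:]: pts.append((x,.03,0))
    for a in np.linspace(90,0,19)[1:]: pts.append((.03+.045*np.cos(np.radians(a)),-.015+.045*np.sin(np.radians(a)),a-90))
    for y in np.linspace(-.015,-.19,36)[1:]: pts.append((.075,y,-90))
    return np.array(pts)
def R2(yaw):
    c,s=np.cos(yaw),np.sin(yaw);return np.array([[c,-s],[s,c]])
def r2w(pose,xy,z):
    return np.r_[np.array(pose[:2])+R2(pose[2])@np.array(xy[:2]),z]
E
cat > fit.py <<'E'
from h import *
from scipy.optimize import least_squares
np.set_printoptions(precision=4,suppress=True)
lm=[((-.075,.25),(.4437,.2301)),((-.075,.25),(.4482,.2268)),((.075,-.19),(.6421,-.1913)),((.075,-.19),(.6474,-.192)),((-.03,.075),(.5113,.0601)),((.03,-.015),(.5808,-.0227)),((.03,-.015),(.5827,-.0255)),((.03,-.182),(.5978,-.1884)),((.03,-.182),(.5986,-.1934))]
f=lambda p:np.concatenate([r2w(p,a,0)[:2]-np.array(b) for a,b in lm])
s=least_squares(f,[.55,.02,.11],loss='soft_l1',f_scale=.004);p=s.x
print(p,np.degrees(p[2]));print(f(p).reshape(-1,2)*1000)
np.save('pose0.npy',p)
for cam in ('scene','top'):
    im=cv2.imread(f'pics/{cam}0.png');C=course()
    uv=np.array([proj(cam,r2w(p,c,.265)) for c in C])
    lo=uv.min(0).astype(int)-30;hi=uv.max(0).astype(int)+30
    S=int(min(800/(hi-lo)[0],600/(hi-lo)[1])*1)
    crop=im[lo[1]:hi[1],lo[0]:hi[0]];crop=cv2.resize(crop,None,fx=S,fy=S,interpolation=cv2.INTER_NEAREST)
    for q in uv: cv2.circle(crop,tuple(((q-lo+.5)*S).astype(int)),1,(0,0,255),-1)
    for P,z in (((.075,-.182),.12),((-.035,-.182),.149)):
        q=proj(cam,r2w(p,P,z));print(cam,q);cv2.drawMarker(crop,tuple(((q-lo+.5)*S).astype(int)),(0,255,0),0,10)
    for P,z in (((-.0725,0.172),.0),):pass
    cv2.imwrite(f'pics/ov_{cam}.png',crop);print(lo,S,crop.shape)
E
python3 fit.py
```

```text
[ 0.549  -0.0119  0.1109] 6.354972283294204
[[ 3.132  -1.8687]
 [-1.368   1.4313]
 [ 2.513  -1.1618]
 [-2.787  -0.4618]
 [-0.3741 -0.8124]
 [-0.2809 -0.8181]
 [-2.1809  1.9819]
 [ 1.204  -1.092 ]
 [ 0.404   3.908 ]]
scene [234.6291 212.2734]
scene [248.5441 181.4378]
[197 132] 3 (264, 687, 3)
top [330.141  212.6456]
top [332.1194 251.6195]
[126 171] 3 (363, 729, 3)
```

View pics/ov_scene.png

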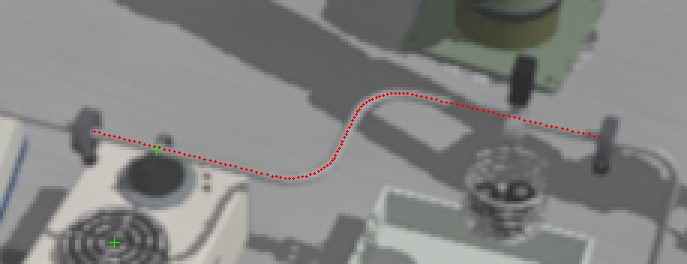

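View pics/ov_top.png

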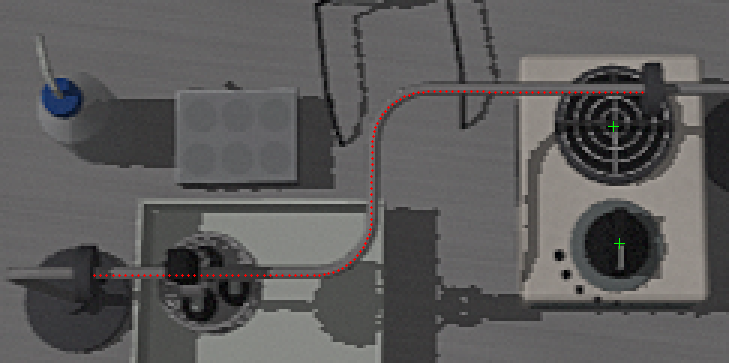

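The overlay matches the rod within about 1 px in both views, and the yaw of 6.35° is good. Next: check reach along the whole path for both tool-yaw options.

```bash
cat >> h.py <<'E'
P=np.load('pose0.npy') if __import__('os').path.exists('pose0.npy') else None
def rpy(hdeg,off): # hanger yaw in rail frame
    y=np.degrees(P[2])+hdeg+off
    return [180,0,(y+180)%360-180]
E
python3 - <<'E'
from h import *
np.set_printoptions(precision=2,suppress=True)
def inv(p): return R2(P[2]).T@(np.array(p)-P[:2])
for q in [(.4567,.1518),(.4582,.1527),(.4579,.1536),(.4611,.1553),(.4567,.1485)]: print('hanger in rail mm',inv(q)*1000)
print(read_eef_rot(),read_t())
C=course()
for off in (90,-90):
    for i in [15,30,35,44,54,60,66,75,84,100,119]:
        x,y,h=C[i]; q=ik(r2w(P,(x,y),.30),rpy(h+90,off)); print(off,h+90,r2w(P,(x,y),.3),None if q is None else np.array(q))
    for a in (0,-80): # knob: bar along x, jaws across (y): tool y along bar y
        for z in (.123,.2): print('knob',a,r2w(P,(-.035,-.182),z),ik(r2w(P,(-.035,-.182),z),rpy(a,off+90)))
E
```

```text
hanger in rail mm [-73.65 172.95]
hanger in rail mm [-72.06 173.67]
hanger in rail mm [-72.26 174.6 ]
hanger in rail mm [-68.89 175.94]
hanger in rail mm [-74.02 169.67]
[180.     0.   159.44] 1.1
90 0.0 [0.46 0.15 0.3 ] [17.29  7.06 92.2  -0.   80.74 10.93]
90 0.0 [0.46 0.08 0.3 ] [ 8.29  6.09 93.33 -0.   80.58  1.94]
90 0.0 [0.47 0.05 0.3 ] [ 5.24  6.01 93.42 -0.   80.57 -1.11]
90 45.0 [0.48 0.02 0.3 ] [  1.5    7.35  91.86   0.    80.8  -49.86]
90 90.0 [0.52 0.02 0.3 ] [  0.4   10.92  87.46   0.    81.62 -95.96]
90 90.0 [0.55 0.02 0.3 ] [  0.72  13.76  83.75   0.    82.49 -95.63]
90 85.0 [0.58 0.02 0.3 ] [  0.99  16.52  79.95   0.    83.53 -90.37]
90 40.0 [0.61 0.01 0.3 ] [ -0.23  19.59  75.51   0.    84.9  -46.58]
90 0.0 [ 0.63 -0.02  0.3 ] [-3.2  21.02 73.37  0.   85.61 -9.56]
90 0.0 [ 0.63 -0.1   0.3 ] [-10.24  22.68  70.83   0.    86.49 -16.6 ]Traceback (most recent call last):
  File "<stdin>", line 9, in <module>
IndexError: index 119 is out of bounds for axis 0 with size 119
```

Tool-yaw offset +90 works all along the rail, keeping joint 6 between -96° and +11°. Next I approach and grasp the block, with the jaws across the rod.

```bash
python3 - <<'E'
from h import *
np.set_printoptions(precision=4,suppress=True)
p=read_position(); move_linear([p[0],p[1],.44],rate=.25)
g=lambda z:list(r2w(P,(-.0742,.1735),z))
move_to(g(.44),rpy(0,90)); print(read_t(),read_eef_rot())
move_linear(g(.37),rate=.15); 
print(read_force(),read_t())
hit=move_linear(g(.295),rate=.08,force_limit=4); print('hit',hit,read_position(),read_force())
f0=read_force()
command_gripper(.0,30); print(read_width(),read_force()-np.array(f0),read_t())
snap('scene','scene1');snap('top','top1')
for n in ('hanger','hanger_grip'):
  for c in ('scene','top'): print(c,n,[(round(d['score'],2),w(c,d['xyz']).round(4)) for d in landmark_of(n,c)][:2])
E
python3 - <<'E'
import cv2,numpy as np
a=cv2.imread('pics/scene1.png')[60:260,260:460];b=cv2.imread('pics/top1.png')[170:370,80:280]
cv2.imwrite('pics/v1.png',cv2.resize(np.hstack([a,b]),None,fx=2,fy=2))
E
```

```text
3.8417 [-179.9902   -0.0216   96.4313]
[1.1576 0.762  1.5207] 4.4583
hit False [0.4564 0.1524 0.2956] [-0.7835 -0.112   0.3667]
0.024222961008623426 [ 2.6428 -0.2794 -0.2598] 6.575
scene hanger [(0.68, array([0.4605, 0.1505, 0.2502]))]
top hanger [(0.64, array([0.4637, 0.1534, 0.2552]))]
scene hanger_grip [(0.85, array([0.4553, 0.151 , 0.311 ]))]
top hanger_grip [(0.6, array([0.4561, 0.1518, 0.3131]))]
```

View pics/v1.png

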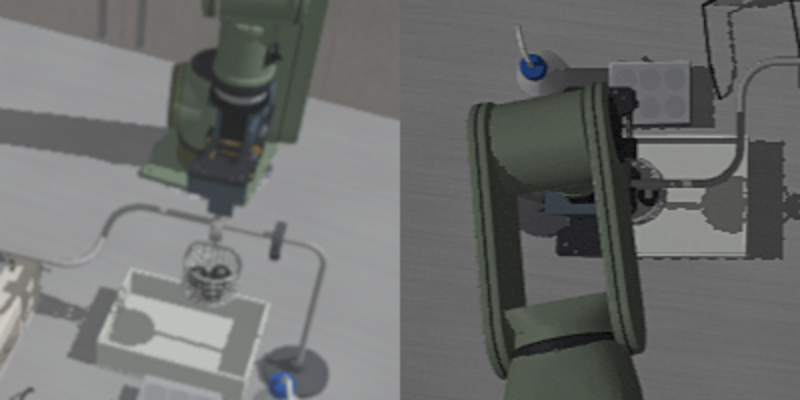

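The fingers closed on the block at 24.2 mm. The scene view shows the hanger held upright, with its ring at about (215,232) in the crop. Next: lift 9 mm to clear the rod, and use the force as the check.

```bash
python3 - <<'E'
from h import *
np.set_printoptions(precision=3,suppress=True)
p=np.array(read_position())
for dz in (.003,.006,.009):
    move_linear([p[0],p[1],p[2]+dz],rate=.02); print(dz,read_force(),read_wrist_torque(),read_width(),read_t())
snap('scene','scene2')
# probe the lateral slack: none yet
E
python3 - <<'E'
import cv2,numpy as np
a=cv2.imread('pics/scene2.png')[130:230,320:440]
cv2.imwrite('pics/v2.png',cv2.resize(a,None,fx=6,fy=6,interpolation=cv2.INTER_CUBIC))
E
```

```text
0.003 [ 0.104 -0.334 -2.788] [-0.032  0.055  0.012] 0.023860420329489006 7.1833
0.006 [ 0.441  0.504 -2.393] [-0.169  0.063 -0.029] 0.023917660646571966 7.4833
0.009 [ 0.401  1.287 -2.923] [-0.092  0.032 -0.008] 0.023886561447739436 7.7833
```

View pics/v2.png

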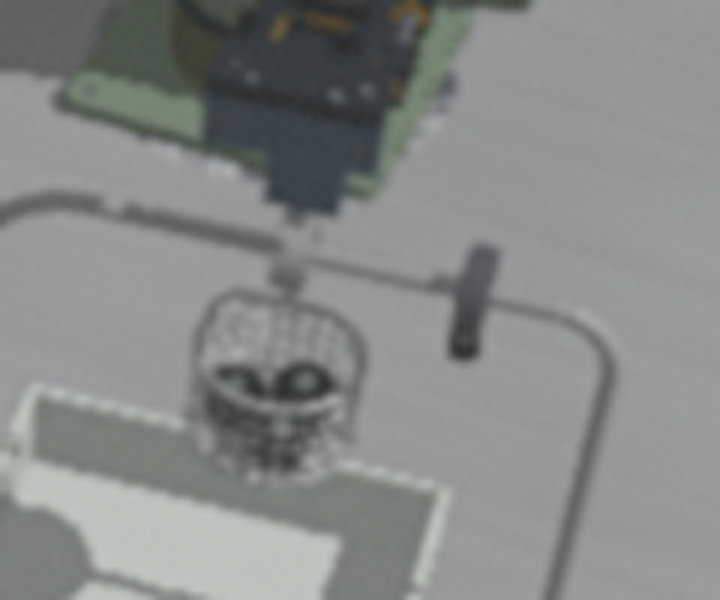

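The wrist carries about 2.8 N, which is the hanger's weight, so the ring is clear of the rod. Next I drive the start leg and first corner, watching forces and stopping on contact.

```bash
cat > leg.py <<'E'
from h import *
np.set_printoptions(precision=2,suppress=True)
P2=P.copy(); P2[0]+=.001
Z=.3045
def go(xy,h,rate,fl=6,z=Z):
    hit=move_linear(list(r2w(P2,xy,z)),rate=rate,rot=rpy(h,90),force_limit=fl)
    f=read_force(); print(np.array(xy)*1000,h,'hit' if hit else '',np.array(f),round(read_t(),2))
    return hit
E
python3 - <<'E'
from leg import *
ok=not go((-.075,.12),0,.06)
ok=ok and not go((-.075,.075),0,.06)
for a in (195,210,225,240,255,270):
    if not ok: break
    r=np.radians(a); ok=not go((-.03+.045*np.cos(r),.075+.045*np.sin(r)),a-180,.05)
if ok: go((0,.03),90,.06)
print(read_width(),read_position()); snap('scene','scene3');snap('top','top3')
for n in ('hanger','bend2'):
  print(n,[(round(d['score'],2),(R2(P[2]).T@(w('scene',d['xyz'])[:2]-P[:2])*1000).round(1),w('scene',d['xyz'])[2]) for d in landmark_of(n,'scene')][:2])
E
python3 - <<'E'
import cv2,numpy as np
a=cv2.imread('pics/scene3.png')[130:230,250:400]
cv2.imwrite('pics/v3.png',cv2.resize(a,None,fx=5,fy=5,interpolation=cv2.INTER_CUBIC))
E
```

```text
[-75. 120.] 0  [-1.07 -0.69 -3.81] 8.88
[-75.  75.] 0  [ 1.37  0.21 -1.95] 9.78
[-73.47  63.35] 15  [-0.55  0.52 -3.16] 10.18
[-68.97  52.5 ] 30  [ 0.11 -0.18 -2.22] 10.59
[-61.82  43.18] 45  [-0.27 -0.39 -3.61] 11.0
[-52.5   36.03] 60  [-0.12 -0.62 -3.47] 11.41
[-41.65  31.53] 75  [-0.46  0.06 -3.99] 11.82
[-30.  30.] 90  [-0.27  0.25 -3.25] 12.22
[ 0. 30.] 90  [-0.38  0.18 -3.24] 12.88
0.023938143117840358 [0.55 0.02 0.3 ]
hanger [(0.57, array([ 7.1, 30.9]), np.float64(0.26038331788749747)), (0.23, array([ -35.3, -182.2]), np.float64(0.1449106519524117))]
bend2 [(0.94, array([ 33.4, -17.2]), np.float64(0.2637274488277981)), (0.86, array([-28.1,  72.8]), np.float64(0.2635988261772235))]
```

View pics/v3.png

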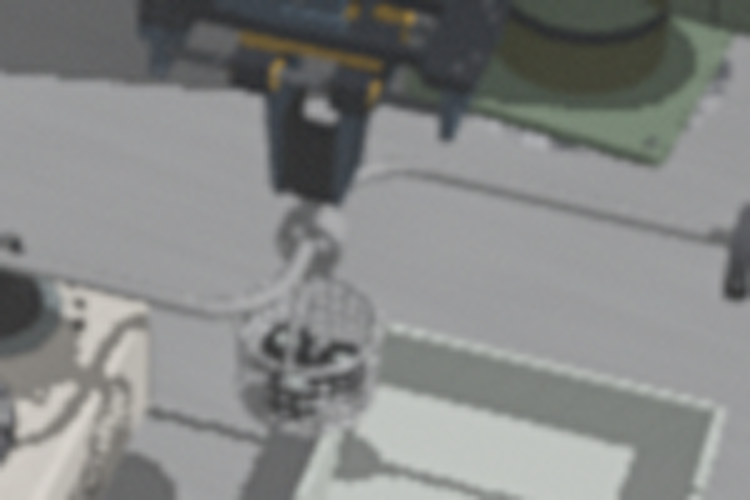

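The hanger is past the first corner with no contact force, the specimens are in place and the basket is upright at (310,350) in the crop. Next: second corner and end leg, then feel for the collar.

```bash
python3 - <<'E'
from leg import *
ok=not go((.03,.03),90,.06)
for a in (75,60,45,30,15,0):
    if not ok: break
    r=np.radians(a); ok=not go((.03+.045*np.cos(r),-.015+.045*np.sin(r)),a,.05)
ok=ok and not go((.075,-.09),0,.06)
ok=ok and not go((.075,-.16),0,.06)
snap('scene','scene4');snap('top','top4')
for n in ('hanger','rail_stop'):
  for c in ('scene','top'): print(n,c,[(round(d['score'],2),(R2(P[2]).T@(w(c,d['xyz'])[:2]-P[:2])*1000).round(1),w(c,d['xyz'])[2]) for d in landmark_of(n,c)][:2])
E
python3 - <<'E'
import cv2,numpy as np
a=cv2.imread('pics/scene4.png')[120:260,170:330]
cv2.imwrite('pics/v4.png',cv2.resize(a,None,fx=4,fy=4,interpolation=cv2.INTER_CUBIC))
E
```

```text
[30. 30.] 90  [-0.12 -0.02 -3.54] 13.72
[41.65 28.47] 75  [-0.69  0.41 -2.68] 14.13
[52.5  23.97] 60  [ 1.23 -0.74 -2.2 ] 14.54
[61.82 16.82] 45  [ 0.24  0.47 -3.05] 14.95
[68.97  7.5 ] 30  [ 1.05 -0.98 -3.06] 15.36
[73.47 -3.35] 15  [-0.36  0.11 -3.15] 15.77
[ 75. -15.] 0  [ 0.    0.64 -2.76] 16.18
[ 75. -90.] 0  [ 0.26  0.79 -3.36] 17.57
[  75. -160.] 0  [ 0.89 -0.73 -2.64] 18.89
hanger scene [(0.85, array([  78. , -161.8]), np.float64(0.25885071303801266)), (0.56, array([ -33.7, -488.8]), np.float64(-0.0012320571660440205))]
hanger top [(0.71, array([-75.9, 247.1]), np.float64(0.2652690689676571)), (0.67, array([  79.2, -158.6]), np.float64(0.26389794635307573))]
rail_stop scene [(0.64, array([  71.9, -190.3]), np.float64(0.2625084721273807))]
rail_stop top []
```

View pics/v4.png

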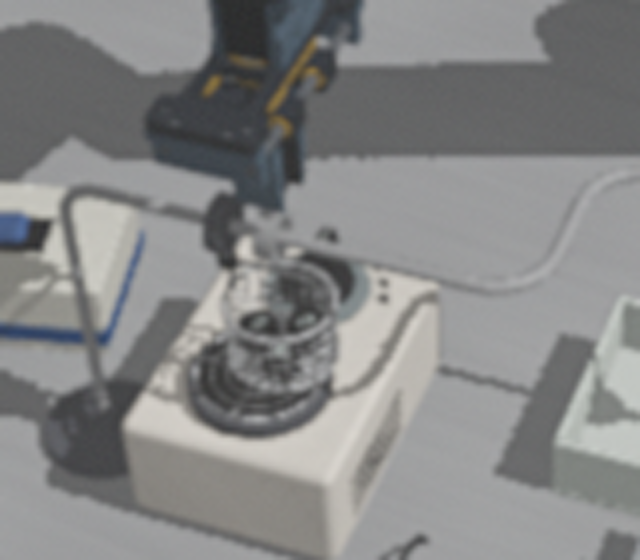

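The basket is over the dryer with the ring about 20 mm short of the collar at (225,225) in the crop. Next: touch the collar, lower the ring onto the rod, then press home again.

```bash
python3 - <<'E'
from leg import *
inv=lambda p:(R2(P2[2]).T@(np.array(p)[:2]-P2[:2])*1000)
dwell(.3); print(read_force())
h=go((.075,-.195),0,.02,fl=4); print(inv(read_position()))
if h:
    y=inv(read_position())[1]/1000
    go((.075,y+.0005),0,.02,fl=20)
    for z in (.3005,.2975,.2955,.294,.2925):
        hh=go((.075,y+.0005),0,.02,fl=2.5,z=z); print('z',read_position()[2],read_wrist_torque())
        if hh: break
    z=read_position()[2]
    h2=go((.075,y-.005),0,.015,fl=4,z=z); print(h2,inv(read_position()),read_position()[2],read_wrist_torque())
snap('scene','scene5')
for n in ('hanger','rail_stop','hanger_grip','basket'):
  for c in ('scene',): print(n,c,[(round(d['score'],2),inv(w(c,d['xyz'])[:2]).round(1),w(c,d['xyz'])[2]) for d in landmark_of(n,c)][:2])
E
python3 - <<'E'
import cv2,numpy as np
a=cv2.imread('pics/scene5.png')[140:220,200:290]
cv2.imwrite('pics/v5.png',cv2.resize(a,None,fx=7,fy=7,interpolation=cv2.INTER_CUBIC))
E
```

```text
[-0.39 -1.17 -3.46]
[  75. -195.] 0 hit [ 0.38 -0.05 -2.55] 20.58
[  74.54 -181.22]
[  75.   -180.72] 0  [ 0.38  0.1  -3.14] 20.85
[  75.   -180.72] 0  [ 0.06 -0.13 -3.07] 21.2
z 0.30008130452184867 [-0.06  0.04  0.02]
[  75.   -180.72] 0  [ 0.21  0.11 -2.56] 21.5
z 0.2972807143109445 [-0.07  0.01  0.02]
[  75.   -180.72] 0  [-0.07  0.09 -2.1 ] 21.75
z 0.2955690252161338 [-0.12 -0.01  0.02]
[  75.   -180.72] 0  [-1.87  0.07  3.53] 22.0
z 0.2953641638918194 [ 0.02  0.33 -0.07]
[  75.   -180.72] 0  [-2.48  1.28  9.26] 22.25
z 0.2952933854710495 [ 0.09  0.56 -0.01]
[  75.   -186.22] 0 hit [-0.03 -0.56  3.4 ] 22.48
True [  75.31 -181.13] 0.29529147904632136 [-0.09 -0.08 -0.  ]
hanger scene [(0.76, array([  80., -183.]), np.float64(0.2485244201247947))]
rail_stop scene [(0.89, array([  71.9, -188.6]), np.float64(0.2642933290075362))]
hanger_grip scene [(0.87, array([  75.1, -182. ]), np.float64(0.31116579220160345))]
basket scene [(0.69, array([  74.6, -182.6]), np.float64(0.13795707305827332))]
```

View pics/v5.png

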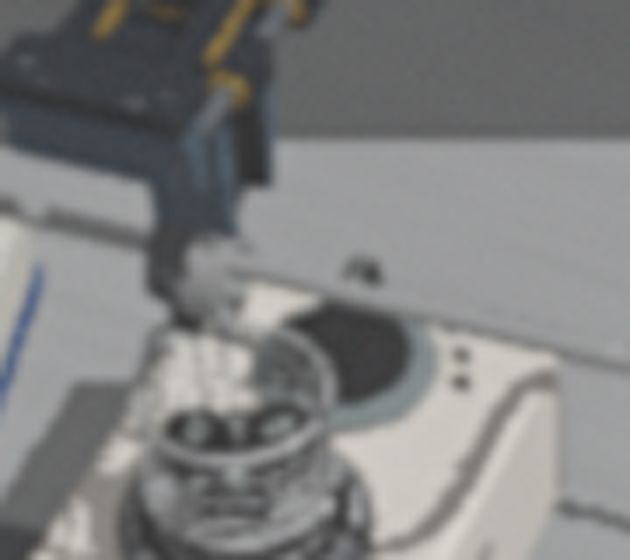

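Contact with the collar came twice at the same place (y ≈ -181.1, expected -182). The side force on lowering says the ring sits about 1.5–2 mm too far to +x. I'll centre it, press home a bit harder, then set down and release.

```bash
python3 - <<'E'
from leg import *
inv=lambda p:(R2(P2[2]).T@(np.array(p)[:2]-P2[:2])*1000)
go((.0735,-.1808),0,.02,fl=20,z=.297)
h=go((.0735,-.188),0,.015,fl=8,z=.297); y=inv(read_position())[1]/1000; print(h,y,read_force(),read_wrist_torque())
dwell(.3);print('held',read_force(),inv(read_position()))
for z in (.2965,.296,.2955,.295):
    go((.0735,y),0,.02,fl=20,z=z); dwell(.15); f=np.mean([read_force() for _ in range(5)],0); print(z,read_position()[2],f,read_wrist_torque())
    if f[2]>-1.2: break
E
```

```text
[  73.5 -180.8] 0  [-0.78 -0.42 -0.88] 23.02
[  73.5 -188. ] 0 hit [-0.31 -0.18  3.31] 23.37
True -0.18136189220073187 [-0.31 -0.18  3.31] [ 0.03 -0.    0.05]
held [0.92 0.28 6.68] [  73.14 -181.34]
[  73.5  -181.36] 0  [-0.35  0.83  0.12] 23.92
0.2965 0.29598675474975167 [-0.42  0.15 -0.23] [0.14 0.12 0.04]
```

```bash
python3 - <<'E'
from leg import *
inv=lambda p:(R2(P2[2]).T@(np.array(p)[:2]-P2[:2])*1000)
command_gripper(.04); print(read_width(),read_force())
command_gripper(.085); dwell(.3); p=read_position()
move_linear([p[0],p[1],.40],rate=.1); print(read_t())
# retreat sideways toward knob so cameras see
move_linear(list(r2w(P2,(-.06,-.215),.40)),rate=.2)
command_gripper(0)
snap('scene','scene6');snap('top','top6')
for n in ('hanger','rail_stop','hanger_grip','basket','timer_grip','dryer'):
  for c in ('scene','top'): print(n,c,[(round(d['score'],2),inv(w(c,d['xyz'])[:2]).round(1),w(c,d['xyz'])[2]) for d in landmark_of(n,c)][:2])
print(read_t(),read_width())
E
python3 - <<'E'
import cv2,numpy as np
a=cv2.imread('pics/scene6.png')[130:250,190:290]
b=cv2.imread('pics/top6.png')[170:290,290:390]
cv2.imwrite('pics/v6.png',cv2.resize(np.hstack([a,b]),None,fx=4,fy=4,interpolation=cv2.INTER_CUBIC))
E
```

```text
0.039703560800606094 [-0.33  0.99  0.2 ]
26.8333
hanger scene [(0.76, array([  78.6, -183.7]), np.float64(0.25224776389199177)), (0.17, array([  69.6, -186.2]), np.float64(0.26304701135700026))]
hanger top [(0.74, array([  78.9, -179.3]), np.float64(0.2565927264118375)), (0.65, array([ -29.3, -188.1]), np.float64(0.1409448727137912))]
rail_stop scene [(0.77, array([  67.5, -187.7]), np.float64(0.26590874281269206)), (0.21, array([ 75.4, 170.9]), np.float64(0.0021380081612851765))]
rail_stop top [(0.89, array([  73.4, -187.3]), np.float64(0.2650834947077654)), (0.41, array([ 29.6, -16.2]), np.float64(0.2680841752130103))]
hanger_grip scene [(0.98, array([  72.1, -183.5]), np.float64(0.312313606498016))]
hanger_grip top [(0.95, array([  71.2, -184.9]), np.float64(0.31168030769430555)), (0.22, array([-76.3, 249. ]), np.float64(0.26600785532279136))]
basket scene [(0.73, array([  78. , -185.6]), np.float64(0.1388693513630459))]
basket top [(0.75, array([  82.2, -181.7]), np.float64(0.13825922682489833))]
timer_grip scene [(0.6, array([ -36.3, -182.6]), np.float64(0.14243611223408115))]
timer_grip top [(0.47, array([ -31.1, -185.7]), np.float64(0.14147449762221975))]
dryer scene [(0.76, array([  26.5, -179.8]), np.float64(0.0007936360953026966)), (0.61, array([218.8,  33.5]), np.float64(-0.0042628136583493514))]
dryer top [(0.82, array([  27.3, -183.7]), np.float64(-0.0015282167296448712))]
29.6667 0.0006731318742720076
```

View pics/v6.png

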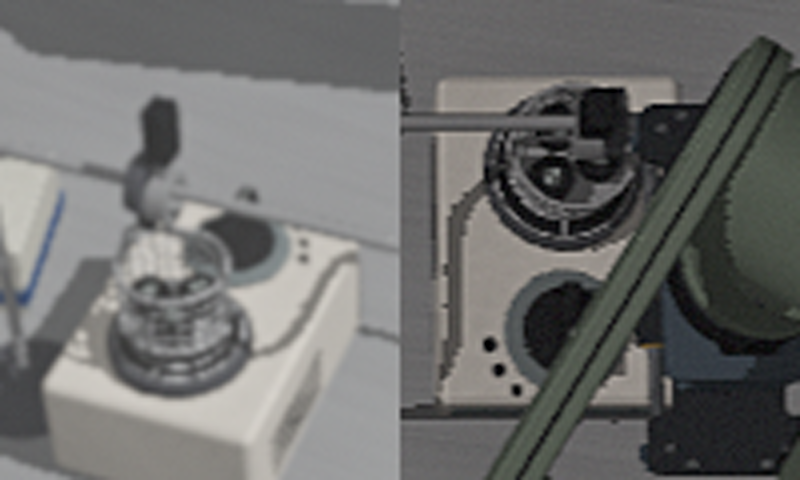

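The basket is hanging free against the collar at (150,205) in the crop, with its specimens in. The grip and basket landmarks suggest a small lean, so I check whether it is swinging or at rest while positioning for the knob. For the knob I will push the bar's near end with shut fingers: gripping across the bar would swing the gripper body into the collar.

```bash
python3 - <<'E'
from leg import *
inv=lambda p:(R2(P2[2]).T@(np.array(p)[:2]-P2[:2])*1000)
for o in (0,180):
    print(o,ik(list(r2w(P2,(-.069,-.215),.30)),rpy(0,o)))
move_to(list(r2w(P2,(-.069,-.215),.30)),rpy(0,0) if abs(ik(list(r2w(P2,(-.069,-.215),.30)),rpy(0,0))[5])<140 else rpy(0,180))
print(read_eef_rot(),read_q(),read_t())
for i in range(2):
  snap('scene',f'scene7_{i}'); snap('top',f'top7_{i}')
  for n in ('hanger','hanger_grip','basket'):
    for c in ('scene','top'): print(n,c,[(round(d['score'],2),inv(w(c,d['xyz'])[:2]).round(1),w(c,d['xyz'])[2].round(3)) for d in landmark_of(n,c)][:1])
print(read_t())
E
python3 - <<'E'
import cv2,numpy as np
a=cv2.imread('pics/scene7_0.png')[130:250,190:290]
b=cv2.imread('pics/top7_0.png')[170:290,290:390]
print(cv2.absdiff(cv2.imread('pics/scene7_0.png')[130:250,190:290],cv2.imread('pics/scene7_1.png')[130:250,190:290]).max())
cv2.imwrite('pics/v7.png',cv2.resize(np.hstack([a,b]),None,fx=4,fy=4,interpolation=cv2.INTER_CUBIC))
E
```

```text
0 [-25.96  14.28  83.04  -0.    82.68  57.68]
180 [ -25.96   14.28   83.04    0.     82.68 -122.32]
[179.98  -0.03   6.39] [-25.96  14.28  83.01  -0.    82.68  57.65] 31.0583
hanger scene [(0.62, array([  75.4, -181.4]), np.float64(0.251))]
hanger top [(0.55, array([  80.6, -180. ]), np.float64(0.261))]
hanger_grip scene [(0.82, array([  71.5, -185.1]), np.float64(0.311))]
hanger_grip top [(0.72, array([  70.5, -182.7]), np.float64(0.309))]
basket scene [(0.35, array([ -36.5, -185.8]), np.float64(0.145))]
basket top [(0.86, array([  79.2, -184.1]), np.float64(0.143))]
hanger scene [(0.86, array([  79.3, -182.8]), np.float64(0.251))]
hanger top [(0.6, array([  80.4, -182.8]), np.float64(0.256))]
hanger_grip scene [(0.88, array([  71.8, -183.9]), np.float64(0.31))]
hanger_grip top [(0.63, array([  68. , -183.5]), np.float64(0.312))]
basket scene [(0.71, array([-79.6, 250.1]), np.float64(0.264))]
basket top [(0.85, array([  78.6, -183.6]), np.float64(0.139))]
31.8583
15
```

View pics/v7.png

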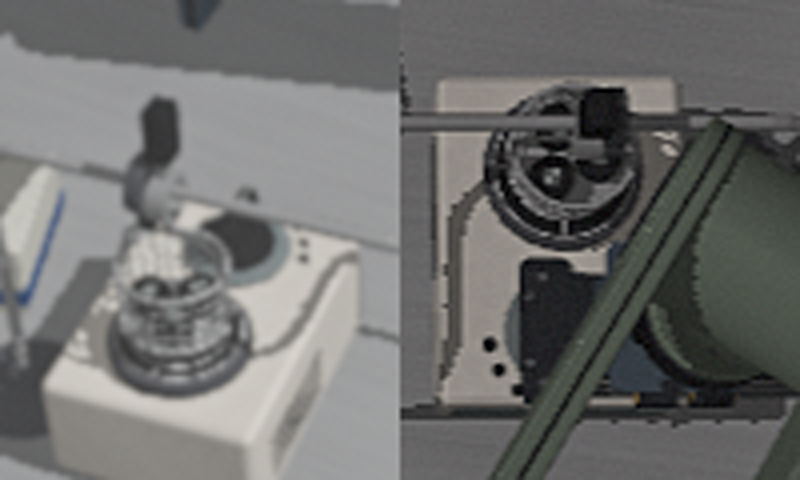

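The two pictures 0.4 s apart show no motion: it hangs at rest against the collar, with a static lean of about 2–3°. Now the knob.

```bash
cat > knob.py <<'E'
from leg import *
K=np.array((-.0345,-.183)); R=.018
inv=lambda p:(R2(P2[2]).T@(np.array(p)[:2]-P2[:2]))
def cen(phi,off=(0,0)):
    u=np.array((-np.cos(phi),np.sin(phi)));n=np.array((-np.sin(phi),-np.cos(phi)))
    return K+R*u+.007*n-np.array((.016,.0135))+np.array(off)
def lin(xy,z,rate,fl=None):
    return move_linear(list(r2w(P2,xy,z)),rate=rate,rot=rpy(0,0),force_limit=fl)
E
python3 - <<'E'
from knob import *
s=cen(0,(0,-.012))
lin(s,.2,.15); h=lin(s,.127,.08,fl=4); print('down',h,read_position()[2],read_force(),read_t())
h=lin(cen(0,(0,.008)),.127,.02,fl=2.5); e=inv(read_position())-cen(0); print('touch',h,e*1000,read_force(),read_wrist_torque(),read_t())
E
```

```text
down False 0.1275523783738018 [ 0.01  0.09 -0.15] 33.7333
touch True [-0.27  3.97] [ 0.41 -0.15  1.24] [-0.22  0.12  0.01] 34.5083
```

```bash
python3 - <<'E'
from knob import *
off=(.001,.0035)
for phi in np.arange(.15,1.75,.15):
    h=lin(cen(phi,off),.127,.03,fl=9); e=inv(read_position())-cen(phi,off)
    print(round(phi,2),h,e*1000,np.array(read_force()),read_wrist_torque()[2],round(read_t(),2))
    if h: break
snap('scene','scene8');snap('top','top8')
E
python3 - <<'E'
import cv2,numpy as np
a=cv2.imread('pics/scene8.png')[130:250,190:290]
b=cv2.imread('pics/top8.png')[170:290,290:390]
cv2.imwrite('pics/v8.png',cv2.resize(np.hstack([a,b]),None,fx=4,fy=4,interpolation=cv2.INTER_CUBIC))
E
```

```text
0.15 False [-0.52 -0.28] [-2.27 -3.05  0.33] -0.07129306491272425 34.76
0.3 False [-0.45 -0.01] [-2.45 -2.86  0.37] 0.02107974351797023 35.01
0.45 False [-0.36  0.24] [-3.03 -2.7   0.11] -0.038021701264118905 35.26
0.6 False [-0.2   0.32] [-2.84 -2.08  0.48] -0.012466231651551554 35.51
0.75 False [-0.07  0.31] [-3.38 -2.53 -0.4 ] 0.02116948783074851 35.76
0.9 False [0.04 0.27] [-3.04 -2.64 -0.27] -0.010528189942159542 36.01
1.05 False [0.12 0.23] [-2.17 -1.85 -0.37] -0.01855049979121721 36.26
1.2 False [0.21 0.2 ] [-2.46 -1.98 -1.79] 0.019683684616814814 36.51
1.35 False [-0.36 -0.27] [-2.73 -3.79  0.48] 0.016138996751344798 36.76
1.5 False [-2.6  -1.53] [-9.33 -7.84  2.51] -0.06042706732034854 37.01
1.65 False [-5.09 -2.43] [-14.72 -12.81   4.76] -0.02573080128981176 37.26
```

View pics/v8.png

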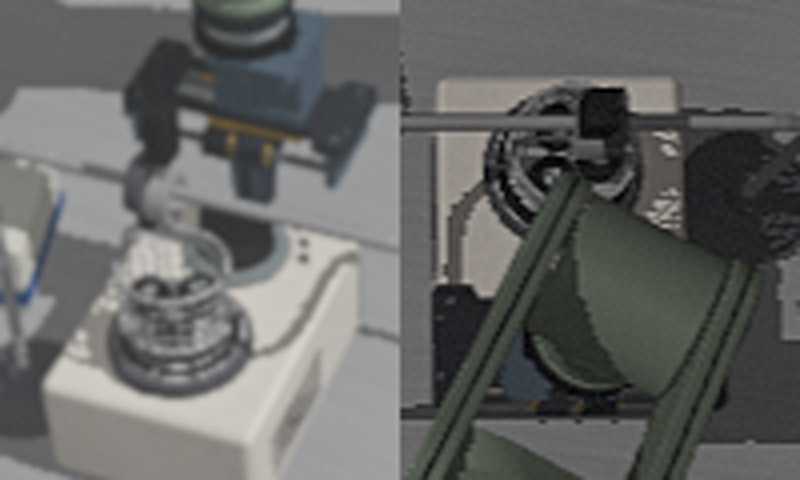

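The force rises steadily past φ ≈ 1.35, which is the end stop. I back off, clear away and look.

```bash
python3 - <<'E'
from knob import *
p=inv(read_position())
lin(p+np.array((-.018,-.012)),.127,.05); lin(p+np.array((-.018,-.012)),.33,.15)
q=np.array(read_q()); print(read_force())
lin(np.array((-.22,-.05)),.40,.25)
dwell(.3)
snap('scene','scene9');snap('top','top9')
for n in ('hanger','hanger_grip','basket','timer_grip'):
    for c in ('scene','top'): print(n,c,[(round(d['score'],2),inv(w(c,d['xyz'])[:2]).round(4)*1000,w(c,d['xyz'])[2].round(3)) for d in landmark_of(n,c)][:1])
print(read_t(),read_force())
for c in('scene','top'):
    a=[proj(c,r2w(P2,K+.025*np.array((-np.cos(f),np.sin(f))),.149)) for f in (0,1.4)]; print(c,a)
E
python3 - <<'E'
import cv2,numpy as np
a=cv2.imread('pics/scene9.png')[130:250,190:290]
b=cv2.imread('pics/top9.png')[170:290,290:390]
cv2.imwrite('pics/v9.png',cv2.resize(np.hstack([a,b]),None,fx=4,fy=4,interpolation=cv2.INTER_CUBIC))
E
```

```text
[ 0.61  0.22 -0.65]
hanger scene [(0.9, array([  79. , -182.1]), np.float64(0.255))]
hanger top [(0.67, array([  83.7, -180.4]), np.float64(0.258))]
hanger_grip scene [(0.82, array([  69.6, -182.6]), np.float64(0.31))]
hanger_grip top [(0.79, array([  71.4, -183.3]), np.float64(0.312))]
basket scene [(0.94, array([  80.8, -185.3]), np.float64(0.141))]
basket top [(0.71, array([  80.3, -182.7]), np.float64(0.139))]
timer_grip scene [(0.68, array([ -32.3, -182.7]), np.float64(0.143))]
timer_grip top [(0.76, array([ -30.1, -188. ]), np.float64(0.141))]
41.3417 [-0.58 -0.21  0.55]
scene [array([251.18, 176.51]), array([255.96, 182.63])]
top [array([332.72, 260.57]), array([323.19, 252.65])]
```

View pics/v9.png

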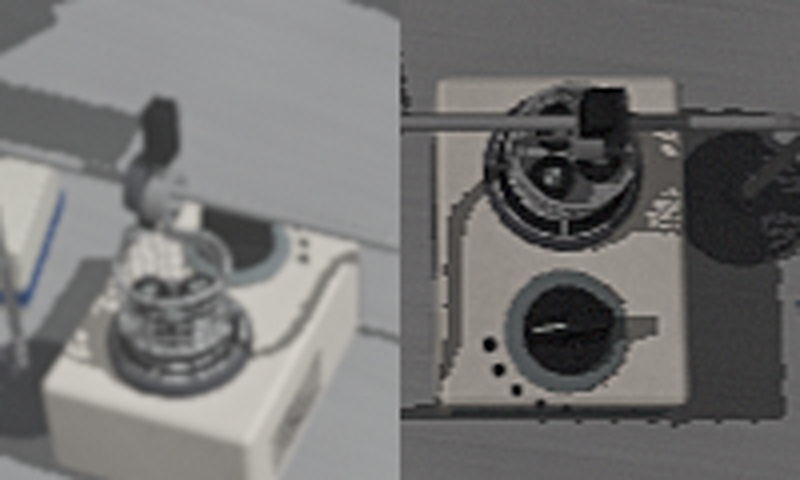

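View pics/top9.png

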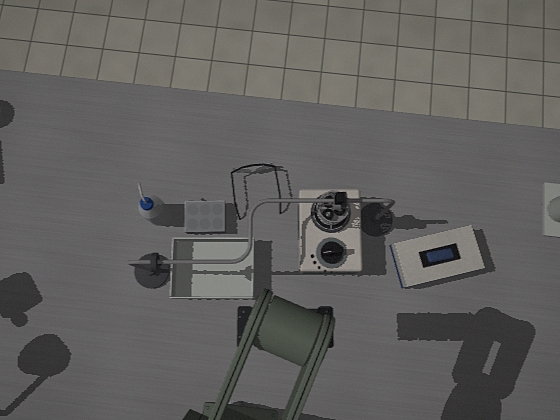

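The mark's tip in the top view is at (323,252.5), and the prediction for 1.4 rad was (323.2,252.7). The knob is therefore at its end, and the bottle, case, spectacles and glove box are unmoved. One last zoom on the ring and collar before handing in.

```bash
python3 - <<'E'
import cv2,numpy as np
from h import *
o=[]
for c,n in (('scene','scene9'),('top','top9')):
    im=cv2.imread(f'pics/{n}.png')
    q=proj(c,r2w(P,(.075,-.19),.265)); 
    x0,y0=(q-[24,28]).astype(int); a=cv2.resize(im[y0:y0+50,x0:x0+40],None,fx=10,fy=10,interpolation=cv2.INTER_CUBIC)
    for y in (-.174,-.182,-.19):
        for z in (.256,.334):
            p=(proj(c,r2w(P,(.075,y),z))-[x0,y0]+.5)*10; cv2.circle(a,tuple(p.astype(int)),3,(0,0,255) if z<.3 else (0,255,0),-1)
    o.append(a)
cv2.imwrite('pics/v10.png',np.hstack(o))
for c,s in (('scene','scene0'),('top','top0')):
    A=cv2.imread(f'pics/{s}.png').astype(int);B=cv2.imread(f'pics/{c}9.png').astype(int)
    cv2.imwrite(f'pics/diff_{c}.png',np.abs(A-B).max(2).clip(0,85).astype(np.uint8)*3)
E
```

```text
(no output)
```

View pics/v10.png

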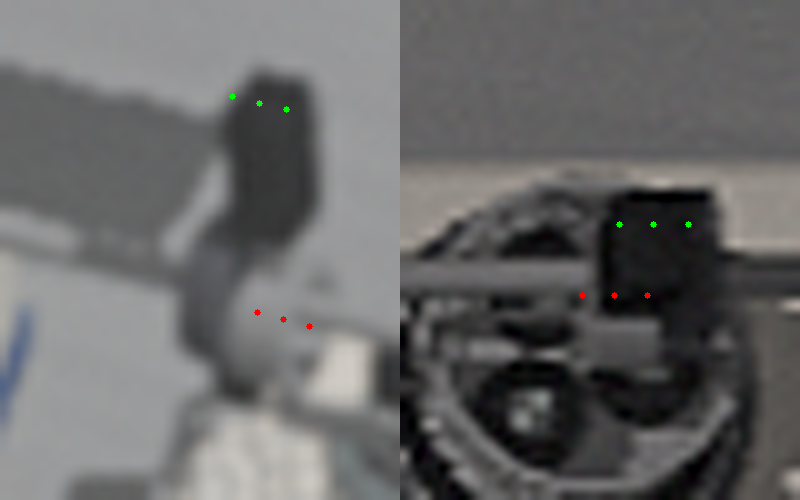

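View pics/diff_top.png

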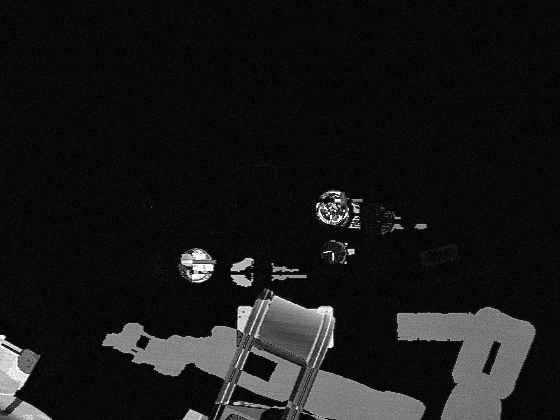

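```bash
python3 -c "
from plant import *
print(job_done(),read_t())"
```

```text
the job is handed in; nothing more can be done
the job is handed in; nothing more can be done
```

The basket hangs at rest with its ring home against the stop collar. The dryer timer is turned clockwise to its end stop, and the job is handed in. The last clock reading before handing in was 41.3 s of the 72 s allowed.

**Basket:** I gripped the block across the rod and lifted it 9 mm so the ring cleared the rod. I then carried it round both corners, with no contact forces on the way. The collar was felt three times, always at y ≈ -181.2 mm in the rail frame; home is -182. I pressed the ring home, set it on the rod and released it.

**Knob:** I pushed the bar with shut fingers instead of gripping it, because the gripper body would have swung into the collar. I stopped once the force had risen steadily at the end of travel.

**Last checks:**
- **Ring:** both pictures show it right against the collar.
- **Basket:** it was not moving in two pictures taken 0.4 s apart, and the specimens were still inside.
- **Knob:** the mark sits where 1.4 rad predicts.
- **Other things on the bench:** a before/after comparison of the top view shows the bottle, case, spectacles and glove box unmoved.

**What disagreed:** the networks put the grip about 8–10 mm to the -x side of the basket, a lean of roughly 3°. The grip's place over the rod in the top picture looks about the same as at the start, so I took this as mostly network error and left it.

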